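# Move the air nozzle to the other quick coupling

## Task

Move the air nozzle from the coupling with the yellow collar to the coupling with the blue collar: press the yellow release collar down so that the latch lets go and the nozzle springs up, take it out, and push it down into the blue coupling until it latches fully home and stays down by itself. Press firmly but never roughly, do not force the nozzle out of the latch, and leave the other things on the bench where they are.

Things in the scene. Friction and masses are not known exactly. Their poses are not given: they have to be found in the camera images.
- yellow_coupling: Coupling holding the nozzle at the start, fixed. Grey block 120 x 80 x 30 mm high; steel barrel 48 mm across from z = 30 to 78 mm; above it the yellow collar. Origin on the bench on the vertical axis of the 22 mm bore; block reaches -40 to +80 mm along x, 40 mm either side along y; gauge, top at z = 45 mm, 56 mm along +x. Two jaws in the bore, geared to the collar, hold the nozzle by its groove.
- blue_coupling: The coupling to move the nozzle to; same build, size and behaviour as the yellow one (collar height also 90 to 106 mm), but with a blue collar, and empty. Origin on the bench on the bore's vertical axis. In both, when the jaws are open and nothing holds it down, a spring plunger (3 to 5 N) lifts the nozzle to 16 mm above the seat, where it stands loose, also after the collar is let up.
- blue_coupling_seat (a point): Point on the axis, 81 mm above the bench: nozzle's centre when latched. The nozzle first rests on the plunger, 16 mm higher; pushed down (about 15 N) it spreads the jaws, the collar dips 4 mm by itself and snaps up on latching; 2 to 3 mm deeper is a hard stop. Let go, a nozzle not latched rises again. A collar held down, even by a finger resting on it, prevents latching.
- yellow_coupling_seat (a point): Point on the yellow coupling's axis, 81 mm above the bench: the nozzle's centre while latched, as at the start; it cannot be pulled out then. Collar: flat ring 56 mm across, 6 mm thick, 25 mm hole. Its top lies 90 to 106 mm above the bench, different each time and not given: feel for it. It goes down 7 mm to a hard stop (spring 5 to 9 N) and returns; the jaws open 4 to 6 mm down.
- nozzle_mid (a point): Centre of the air nozzle (z along its axis, to the outlet end). Round aluminium tube 20 mm across, 94 mm long, about 90 g; orange bands near the upper (outlet) end, whose last 8 mm taper to 13 mm; lower end: tapered nose (13 mm at the tip, full width 8 mm up), groove 11 to 17 mm up. Latched, its top is 128 mm above the bench; lifted by the plunger, 144 mm.
- screwdriver: Black-handled screwdriver, 190 mm long, lying on the bench. Leave alone.
- cutters: Side cutters with red handles, 170 mm long, lying on the bench. Leave alone.
- spool: Green spool, 64 mm in diameter, 46 mm high, standing between the couplings. Leave alone.
- cleaner: Blue bottle, 68 mm in diameter, 190 mm high, beyond the couplings. Leave alone.
- flux_jar: Amber jar, 60 mm in diameter, 75 mm high. Leave alone.
- parts_tray: Black divided tray, 130 x 180 x 35 mm. Leave alone.
- tape: Yellow roll of tape, 90 mm in diameter, 20 mm high, lying flat. Leave alone.

How it is judged:
By the outcome, as a careful person would: the job done as asked, in the order asked, and still so for the second after the job is handed in, with the robot touching nothing.
It also fails if it takes over 54 s, if anything falls off the work surface, if the arm or the gripper's body presses on something with over 40 N, if the wrist force passes 120 N, or if a joint passes its speed limit or range.

## Robot

A 6-joint arm with a two-finger parallel gripper is mounted at the origin on the work surface. World frame = base frame: x ahead of the robot, y to its left, z up, the work surface at z = 0. Lengths are in m, angles in rad, forces in N, time in s.
With the tool pointing down it reaches from about 0.35 to 0.975 m from the base axis. Payload 4.9 kg.
Tool frame: the origin (TCP) lies on the mounting face of the last link; the fingertips stand 173 mm ahead of it and the grasp point (between the pads) lies 155 mm ahead of it; z points along the fingers, y is the line along which they close (so a half turn about z gives the same grasp; the last joint's range is limited). The gripper opens to 85 mm and grips with 20 to 120 N. Pads are 22 mm wide; open, the fingers measure 114 mm over their backs; the gripper's body (76 mm by 85 mm) begins 54 mm behind the grasp point. The pads swing forward as they close: fully open they stand 13 mm farther back than shut.
Start: joints at [1.138, 0.053, 1.613, -0, 1.476, -0.119], TCP at [0.193, 0.594, 0.405] pointing down, gripper open.
Joint ranges: [-3.01, 3.01], [-1.01, 2.22], [0.06, 2.58], [-1.02, 4.17], [0.09, 2.62], [-3.14, 3.14]. Speed limits (rad/s): [2.57, 2.57, 3.14, 3.14, 3.14, 3.14].

## Interface

Orientations are given as a rotation vector (axis times angle).
In Python, from station import monitor, eyes, finish_job gives the robot as it stands. The module is installed in compiled form; this text tells all that it offers.
- The arm moves only by the tool step_arm, never from a script. Its argument "commands" is a list of rows, each a list of 3 entries, a list of its own where there are three numbers: the opening in per cent of the stroke, from 0 (shut) to 100 (fully open), then the shift along the tool's x, y, z in mm, then the turn about the tool's z in degrees. In form: [[hand, [x, y, z], yaw], ...]. A call has 1 to 12 rows; each row is the pose to reach, as a shift and turn from the pose commanded when the call began, along the tool's axes at that moment; what a row does not reach only later rows make up. A row lasts 1/8 s, in which the tool goes at most 62.5 mm and 10.7 degrees, less where a joint would pass 70% of its speed; a pose out of reach is approached as far as the arm can. A call with a gripper value outside its range is refused whole. The fingers move at their own pace and stop on an object; "squeeze" is the grip in N (left out, the last holds). Time passes only in rows, so rows that repeat a pose let the fingers close. It gives the time, the measured TCP pose, the force, the opening and the grip force at its end, in the units of the state.
- monitor.get_obs(): the state, without advancing time (a new reading comes with each control period).
- eyes.get_image(name): name is "scene" or "side" or "wrist"; returns the picture (400x640x3 uint8, red, green, blue); there is no depth.
- eyes.camera_info(name): a dict with "camera_matrix" (3x3 intrinsics, pixels), "k1" (the pictures are not rectified: a ray, as slopes to the right and down, at radius r is drawn at 1 + k1 r^2 times it, then the intrinsics apply), "extrinsics" (4x4, takes a point from camera to world coordinates). Camera axes: x right, y down, z forward; pixel columns grow to the right and rows downward; lengths in m; the calibration is good to about 2 mm. A picture is of the moment at which its call begins: read the wrist's pose just before it. camera_info takes no time and is no camera call; for the wrist camera it gives the pose at the moment of the call.
- finish_job(): hands the job in; it is judged then, once.
The state is a dict: "t": time; "q": joint angles; "dq": joint speeds; "effort": joint torques, N m; "tool_pos": TCP position; "tool_rot": TCP orientation; "contact_force": force on the tool from outside, world axes, zero at the start; "wrist_torque": the same for the moment, N m; "opening": finger opening in m; "grip_force": force on a finger pad.
Only numpy, scipy, OpenCV 4.12 (cv2) and the standard library are available. Lean on these libraries where they do the work, as an engineer would, in place of code of your own. Each camera call takes 0.05 s, during which the arm holds its last target. There are 200 camera calls.

## Working session

There is one attempt and no reset: what is moved stays moved. The work goes in short steps, Python scripts to look and compute and a tool call to move; the robot and the scene stay as the last step left them, time stands still between calls to the robot, and variables do not carry over. Pictures are saved under pics/ and viewed, at most 10 in all, crops included, and the job is handed in when it is done.

Besides the shell and the picture viewer there is one more tool, called by a JSON object that holds its "op" and its "data", one argument or row to a line. step_arm: Moves the arm, as the interface text tells. Its arguments: {"type":"object","properties":{"commands":{"type":"array"},"squeeze":{"type":"number"}},"required":["commands"]}

```bash
mkdir -p pics
cat > h.py <<'E'
import numpy as np, cv2
from station import monitor, eyes, finish_job
from scipy.spatial.transform import Rotation as R
def snap(n,f=None):
    ci=eyes.camera_info(n); im=eyes.get_image(n)
    if f: cv2.imwrite('pics/'+f,im[:,:,::-1])
    return im,ci
def ray(ci,u,v):
    K=np.array(ci['camera_matrix']);E=np.array(ci['extrinsics'])
    d=np.array([(u-K[0,2])/K[0,0],(v-K[1,2])/K[1,1]]);s=d.copy()
    for _ in range(20): s=d/(1+ci['k1']*(s@s))
    return E[:3,3],E[:3,:3]@np.array([s[0],s[1],1])
def onplane(ci,u,v,z):
    o,d=ray(ci,u,v); return o+d*(z-o[2])/d[2]
def proj(ci,p):
    K=np.array(ci['camera_matrix']);E=np.array(ci['extrinsics'])
    c=E[:3,:3].T@(np.array(p)-E[:3,3]); s=c[:2]/c[2]; s=s*(1+ci['k1']*(s@s))
    return s[0]*K[0,0]+K[0,2], s[1]*K[1,1]+K[1,2]
def tri(a,b):
    (o1,d1),(o2,d2)=a,b
    t=np.linalg.lstsq(np.c_[d1,-d2],o2-o1,rcond=None)[0]
    p,q=o1+d1*t[0],o2+d2*t[1]; return (p+q)/2,np.linalg.norm(p-q)
def blobs(im,lo,hi,amin=30):
    m=cv2.inRange(cv2.cvtColor(im,cv2.COLOR_RGB2HSV),lo,hi)
    n,l,s,c=cv2.connectedComponentsWithStats(m)
    return [(s[i].tolist(),c[i].round(1).tolist()) for i in range(1,n) if s[i][4]>amin]
E
cat > a.py <<'E'
from h import *
ims=[]
for n in ['scene','side','wrist']:
    im,ci=snap(n,n+'0.png'); print(n,np.round(ci['extrinsics'],3).tolist(),np.round(ci['camera_matrix'],0).tolist(),ci['k1'])
    print('Y',blobs(im,(22,120,100),(34,255,255)));print('B',blobs(im,(100,120,60),(125,255,255)));print('O',blobs(im,(5,150,120),(17,255,255)))
o=monitor.get_obs();print(o['tool_pos'],o['tool_rot'],o['opening'],o['contact_force'],o['t'])
E
python3 a.py
```

```text
scene [[0.817, 0.451, -0.36, 1.108], [0.577, -0.648, 0.497, -0.714], [-0.01, -0.613, -0.79, 1.236], [0.0, 0.0, 0.0, 1.0]] [[503.0, 0.0, 323.0], [0.0, 503.0, 206.0], [0.0, 0.0, 1.0]] -0.13861717088500466
Y [([356, 148, 17, 14, 124], [363.9, 154.7]), ([211, 317, 35, 33, 413], [227.9, 332.9])]
B [([574, 0, 66, 98, 3950], [617.2, 45.5]), ([346, 47, 33, 30, 330], [364.9, 59.1]), ([411, 235, 35, 35, 402], [427.7, 255.2]), ([253, 259, 20, 18, 227], [262.5, 267.3]), ([313, 283, 25, 21, 297], [327.5, 294.6]), ([364, 297, 40, 42, 521], [382.0, 321.0])]
O []
side [[-0.988, -0.116, 0.106, 0.421], [-0.157, 0.708, -0.689, 0.852], [0.005, -0.697, -0.717, 0.979], [0.0, 0.0, 0.0, 1.0]] [[421.0, 0.0, 324.0], [0.0, 421.0, 199.0], [0.0, 0.0, 1.0]] -0.0010180856025837493
Y [([321, 125, 24, 17, 170], [333.3, 131.4]), ([292, 258, 21, 20, 226], [301.9, 268.6])]
B [([418, 4, 19, 39, 493], [426.3, 22.5]), ([265, 128, 19, 23, 249], [273.0, 140.2]), ([322, 139, 16, 12, 118], [329.3, 143.6]), ([216, 146, 26, 30, 365], [229.8, 157.9]), ([189, 194, 30, 37, 567], [204.2, 210.0])]
O []
wrist [[0.31, 0.901, 0.305, 0.114], [0.951, -0.293, -0.101, 0.619], [-0.002, 0.321, -0.947, 0.373], [0.0, 0.0, 0.0, 1.0]] [[341.0, 0.0, 316.0], [0.0, 341.0, 204.0], [0.0, 0.0, 1.0]] -0.07269067166162259
Y []
B [([289, 179, 218, 188, 19134], [396.8, 272.2])]
O []
[0.19284133 0.59428683 0.40370256] [-4.90883336e-01 -3.10258476e+00  2.52591577e-03] 0.08537892261141106 [-0.54264007 -0.26779426 -0.05911202] 0.15
```

View pics/scene0.png

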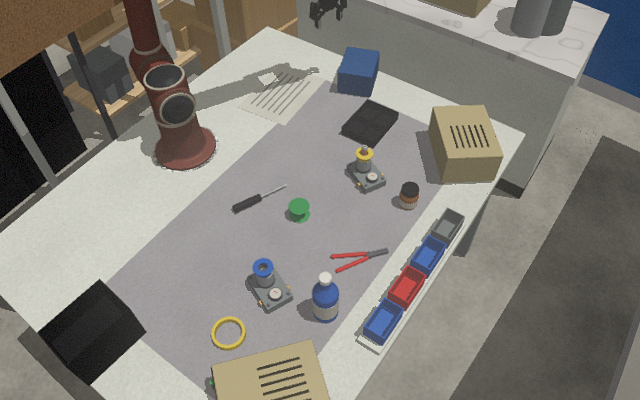

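View pics/side0.png

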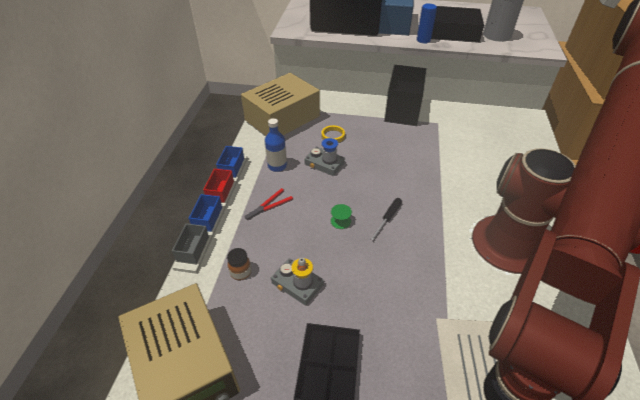

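Scene view: yellow collar (364,155), blue collar (263,266), spool (299,210). In the side view they are at (302,268), (330,144) and (341,216).

```bash
cat > b.py <<'E'
from h import *
s=eyes.camera_info('scene');d=eyes.camera_info('side')
for n,a,b in [('yc',(364.5,155),(302.3,268)),('bc',(263,266.5),(330,144.5)),('yg',(372,177),(287,269)),('bg',(275,294),(316,152)),('spooltop',(299,205),(341,211)),('nozztop',(364.5,148),(301,260)),('cleanertop',(325,277),(273,122)),('jar',(410,187),(236,256))]:
    print(n,[np.round(x,4).tolist() for x in tri(ray(s,*a),ray(d,*b))], onplane(s,*a,.098).round(3),onplane(d,*b,.098).round(3))
o=monitor.get_obs();print(R.from_rotvec(o['tool_rot']).as_matrix().round(3).tolist())
w=eyes.camera_info('wrist');T=np.eye(4);T[:3,:3]=R.from_rotvec(o['tool_rot']).as_matrix();T[:3,3]=o['tool_pos']
print((np.linalg.inv(T)@w['extrinsics']).round(3).tolist())
E
python3 b.py
```

```text
yc [[0.5716, 0.2474, 0.0888], 0.0056] [0.579 0.241 0.098] [0.568 0.252 0.098]
bc [[0.573, -0.2522, 0.0961], 0.0026] [ 0.575 -0.253  0.098] [ 0.572 -0.251  0.098]
yg [[0.6193, 0.2224, 0.0382], 0.0044] [0.646 0.176 0.098] [0.605 0.262 0.098]
bg [[0.6257, -0.2764, 0.0371], 0.0033] [ 0.652 -0.298  0.098] [ 0.611 -0.204  0.098]
spooltop [[0.5021, -0.0035, 0.0463], 0.003] [ 0.53  -0.034  0.098] [0.496 0.043 0.098]
nozztop [[0.5724, 0.2458, 0.1214], 0.0023] [0.562 0.266 0.098] [0.576 0.229 0.098]
cleanertop [[0.7549, -0.2256, 0.1848], 0.0025] [ 0.727 -0.185  0.098] [ 0.79  -0.344  0.098]
jar [[0.7518, 0.2268, 0.0744], 0.0006] [0.759 0.208 0.098] [0.743 0.243 0.098]
[[-0.951, 0.309, -0.001], [0.309, 0.951, -0.002], [0.0, -0.002, -1.0]]
[[-0.001, -0.947, -0.321, 0.083], [1.0, -0.001, -0.0, -0.001], [0.0, -0.321, 0.947, 0.031], [0.0, 0.0, 0.0, 1.0]]
```

```bash
python3 -c "
import cv2
a=cv2.imread('pics/scene0.png')[135:195,330:410];b=cv2.imread('pics/scene0.png')[250:310,235:315];c=cv2.imread('pics/side0.png')[245:305,260:340];d=cv2.imread('pics/side0.png')[125:185,290:370]
f=lambda x:cv2.resize(x,None,fx=5,fy=5,interpolation=cv2.INTER_CUBIC)
import numpy as np
cv2.imwrite('pics/cr.png',np.vstack([np.hstack([f(a),f(b)]),np.hstack([f(c),f(d)])]))"
```

```text
(no output)
```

View pics/cr.png

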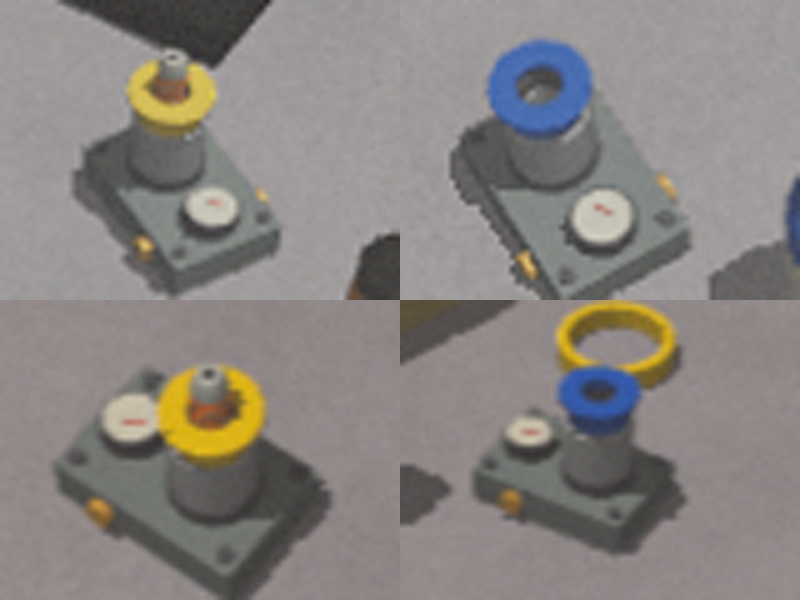

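Both views agree: yellow nozzle at about (0.572, 0.247), blue bore at about (0.573, -0.252). These match the given heights and are within reach. I'll move above the yellow coupling and take a wrist look.

{"op": "step_arm", "data": {
  "commands": [
    [60, [-30, -14, 0], 0],
    [50, [-80, -36, 0], 0],
    [40, [-130, -60, 0], 0],
    [35, [-180, -82, 0], 0],
    [35, [-230, -105, 0], 0],
    [35, [-280, -128, 0], 0],
    [35, [-330, -150, 0], 0],
    [35, [-375, -171, 0], 0],
    [35, [-415, -189, 0], 0],
    [35, [-445, -203, 0], 0],
    [35, [-468, -213, 0], 0],
    [35, [-468, -213, 0], 0]
  ],
  "squeeze": 30
}}

```text
t: 1.65
tool_pos: [0.5732, 0.2465, 0.4043]
tool_rot: [-0.494, -3.102, 0.0]
contact_force: [0.1, 0.3, 0.2]
opening: 0.0299
grip_force: 0.0
```

```bash
cat > c.py <<'E'
from h import *
import sys
o=monitor.get_obs();im,ci=snap('wrist',sys.argv[1])
print(o['t'],o['tool_pos'],o['opening'],o['contact_force'],o['q'])
print('Y',blobs(im,(20,110,80),(34,255,255)));print('B',blobs(im,(100,120,60),(125,255,255)));print('O',blobs(im,(3,130,80),(18,255,255)))
E
python3 c.py w1.png
```

```text
1.65 [0.57317484 0.24648012 0.40428513] 0.029904739747106404 [0.05956079 0.28210947 0.23660376] [ 2.86890210e-01  5.06480640e-02  1.61572724e+00  1.35360799e-04
  1.47592789e+00 -9.68180901e-01]
Y [([284, 156, 66, 64, 2507], [316.4, 187.0])]
B [([67, 376, 10, 21, 116], [72.2, 386.3])]
O [([305, 177, 25, 18, 172], [316.9, 183.0]), ([269, 195, 5, 14, 61], [271.1, 201.7]), ([329, 307, 20, 9, 56], [340.2, 310.0]), ([0, 314, 7, 11, 44], [2.9, 318.9])]
```

View pics/w1.png

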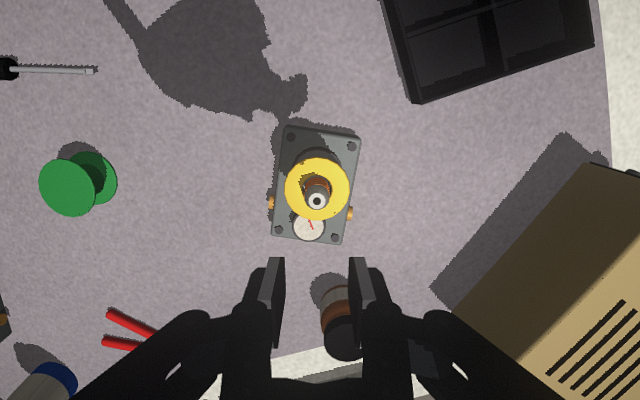

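Wrist view: the nozzle top is at (317,201) and the yellow collar is centred at (317,188), with the fingers lying either side of that line.

```bash
cat > d.py <<'E'
from h import *
import sys
def off(u,v,z):
    o=monitor.get_obs();ci=eyes.camera_info('wrist');p=onplane(ci,u,v,z);M=R.from_rotvec(o['tool_rot']).as_matrix()
    print(z,p.round(4),'tool shift mm',(M.T@(p-o['tool_pos'])*1e3).round(1))
a=sys.argv[1:]
for i in range(0,len(a),3): off(*map(float,a[i:i+3]))
E
python3 d.py 317 201.5 .128 317 188 .09 317 188 .106; python3 -c "
from h import *
d=eyes.camera_info('side');s=eyes.camera_info('scene');print(onplane(s,364.4,146.4,.128),onplane(d,301.6,259.2,.128))"
```

```text
0.128 [0.5703 0.2478 0.128 ] tool shift mm [ 2.000e+00 -1.000e-01  2.763e+02]
0.09 [0.5705 0.2478 0.09  ] tool shift mm [  1.7  -0.  314.3]
0.106 [0.5662 0.2492 0.106 ] tool shift mm [ 6.300e+00 -1.000e-01  2.984e+02]
[0.57278578 0.24611577 0.128     ] [0.5692784  0.24736949 0.128     ]
```

{"op": "step_arm", "data": {
  "commands": [
    [35, [2, 0, 20], 0],
    [35, [2, 0, 50], 0],
    [35, [2, 0, 80], 0],
    [35, [2, 0, 100], 0],
    [35, [2, 0, 112], 0],
    [35, [2, 0, 112], 0]
  ]
}}

```text
t: 2.45
tool_pos: [0.57, 0.2482, 0.2917]
tool_rot: [-0.49, -3.102, 0.001]
contact_force: [-0.0, -1.2, 0.0]
opening: 0.0299
grip_force: 0.0
```

{"op": "step_arm", "data": {
  "commands": [
    [35, [0, 0, 3], 0],
    [35, [0, 0, 6], 0],
    [35, [0, 0, 8], 0],
    [35, [0, 0, 8], 0]
  ]
}}

```text
t: 2.95
tool_pos: [0.5704, 0.248, 0.2847]
tool_rot: [-0.491, -3.103, 0.0]
contact_force: [-0.2, -0.0, 0.1]
opening: 0.0299
grip_force: 0.0
```

{"op": "step_arm", "data": {
  "commands": [
    [35, [0, 0, 2], 0],
    [35, [0, 0, 4], 0],
    [35, [0, 0, 4], 0]
  ]
}}

```text
t: 3.32
tool_pos: [0.5703, 0.248, 0.2804]
tool_rot: [-0.491, -3.102, 0.0]
contact_force: [-0.1, 1.1, 0.1]
opening: 0.0297
grip_force: 0.0
```

{"op": "step_arm", "data": {
  "commands": [
    [35, [0, 0, 2], 0],
    [35, [0, 0, 4], 0],
    [35, [0, 0, 4], 0]
  ]
}}

```text
t: 3.7
tool_pos: [0.5703, 0.248, 0.2764]
tool_rot: [-0.491, -3.103, 0.0]
contact_force: [0.7, 0.3, 0.6]
opening: 0.0297
grip_force: 0.0
```

{"op": "step_arm", "data": {
  "commands": [
    [35, [0, 0, 2], 0],
    [35, [0, 0, 4], 0],
    [35, [0, 0, 4], 0]
  ]
}}

```text
t: 4.08
tool_pos: [0.5703, 0.248, 0.2724]
tool_rot: [-0.491, -3.103, 0.0]
contact_force: [-0.1, -0.7, 0.3]
opening: 0.0301
grip_force: 0.0
```

{"op": "step_arm", "data": {
  "commands": [
    [35, [0, 0, 2], 0],
    [35, [0, 0, 4], 0],
    [35, [0, 0, 4], 0]
  ]
}}

```text
t: 4.45
tool_pos: [0.5706, 0.2481, 0.2697]
tool_rot: [0.491, 3.103, 0.0]
contact_force: [-3.4, -1.1, 5.2]
opening: 0.0295
grip_force: 2.4
```

{"op": "step_arm", "data": {
  "commands": [
    [35, [0, 0, 1], 0],
    [35, [0, 0, 2], 0],
    [35, [0, 0, 2], 0]
  ]
}}

```text
t: 4.82
tool_pos: [0.5706, 0.2481, 0.2679]
tool_rot: [0.491, 3.103, 0.0]
contact_force: [-3.0, -2.0, 5.7]
opening: 0.0301
grip_force: 3.1
```

{"op": "step_arm", "data": {
  "commands": [
    [35, [0, 0, 1], 0],
    [35, [0, 0, 2], 0],
    [35, [0, 0, 2], 0]
  ]
}}

```text
t: 5.2
tool_pos: [0.5706, 0.2481, 0.2662]
tool_rot: [0.491, 3.103, -0.0]
contact_force: [-3.5, -1.5, 8.0]
opening: 0.0298
grip_force: 3.6
```

{"op": "step_arm", "data": {
  "commands": [
    [35, [0, 0, 1], 0],
    [35, [0, 0, 1.5], 0],
    [35, [0, 0, 1.5], 0]
  ]
}}

```text
t: 5.58
tool_pos: [0.5706, 0.2481, 0.2649]
tool_rot: [0.491, 3.103, -0.0]
contact_force: [-4.5, -1.5, 8.3]
opening: 0.0295
grip_force: 4.0
```

```bash
cat > e.py <<'E'
from h import *
import sys
ims=[];c=[(364,150),(302,262)] if sys.argv[2]=='y' else [(263,258),(330,138)]
for n,(u,v) in zip(['scene','side'],c):
    im,ci=snap(n); ims.append(cv2.resize(im[v-30:v+30,u-40:u+40,::-1],None,fx=5,fy=5,interpolation=cv2.INTER_CUBIC))
cv2.imwrite('pics/'+sys.argv[1],np.hstack(ims))
x,y=(.5703,.248) if sys.argv[2]=='y' else (.573,-.252)
for n,(u,v) in zip(['scene','side'],c):
    ci=eyes.camera_info(n)
    print(n,[(z,[round((q-o)*5) for q,o in zip(proj(ci,(x,y,z)),(u-40,v-30))]) for z in (.128,.144)])
E
python3 e.py e1.png y
```

```text
scene [(0.128, [200, 129]), (0.144, [202, 110])]
side [(0.128, [196, 137]), (0.144, [195, 117])]
```

View pics/e1.png

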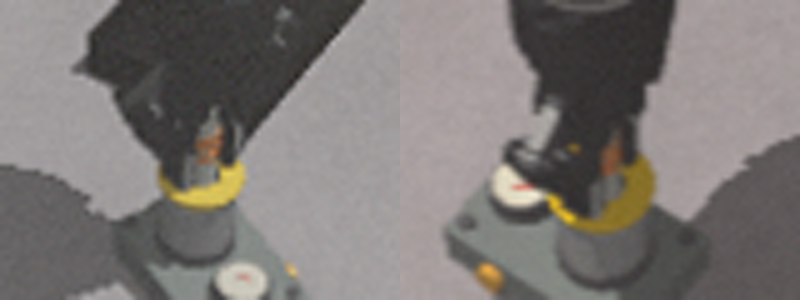

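The pictures show the nozzle sprung up: its top is at about (212,112) in the left crop, which matches z = 144 mm, and the steel is visible below the bands. Next I'll let the collar up and grasp the nozzle.

{"op": "step_arm", "data": {
  "commands": [
    [35, [0, 0, 1], 0],
    [35, [0, 0, 1], 0],
    [35, [0, 0, -4], 0],
    [35, [0, 0, -10], 0],
    [35, [0, 0, -17], 0],
    [35, [0, 0, -18], 0],
    [35, [0, 0, -18], 0]
  ]
}}

```text
t: 6.55
tool_pos: [0.5704, 0.248, 0.2809]
tool_rot: [-0.491, -3.103, 0.0]
contact_force: [0.4, 0.1, 0.4]
opening: 0.0297
grip_force: 0.0
```

{"op": "step_arm", "data": {
  "commands": [
    [20, [0, 0, 0], 0],
    [15, [0, 0, 0], 0],
    [10, [0, 0, 0], 0],
    [10, [0, 0, 0], 0],
    [10, [0, 0, 0], 0],
    [10, [0, 0, 0], 0]
  ],
  "squeeze": 30
}}

```text
t: 7.3
tool_pos: [0.5704, 0.248, 0.2811]
tool_rot: [-0.491, -3.103, 0.0]
contact_force: [-0.2, -1.1, -0.4]
opening: 0.0193
grip_force: 29.3
```

{"op": "step_arm", "data": {
  "commands": [
    [10, [0, 0, -3], 0],
    [10, [0, 0, -6], 0],
    [10, [0, 0, -6], 0]
  ]
}}

```text
t: 7.68
tool_pos: [0.5706, 0.2481, 0.2878]
tool_rot: [0.491, 3.102, 0.001]
contact_force: [0.0, -0.1, -1.2]
opening: 0.019
grip_force: 29.3
```

{"op": "step_arm", "data": {
  "commands": [
    [10, [0, 0, -20], 0],
    [10, [0, 0, -50], 0],
    [10, [0, 0, -85], 0],
    [10, [0, 0, -108], 0],
    [10, [0, 0, -116], 0],
    [10, [0, 0, -116], 0]
  ]
}}

```text
t: 8.43
tool_pos: [0.5704, 0.248, 0.4041]
tool_rot: [0.491, 3.102, 0.001]
contact_force: [-0.9, -0.2, -1.3]
opening: 0.0191
grip_force: 29.4
```

{"op": "step_arm", "data": {
  "commands": [
    [10, [-7, -20, 0], 0],
    [10, [-20, -60, 0], 0],
    [10, [-36, -110, 0], 0],
    [10, [-54, -163, 0], 0],
    [10, [-72, -216, 0], 0],
    [10, [-90, -270, 0], 0],
    [10, [-107, -324, 0], 0],
    [10, [-124, -375, 0], 0],
    [10, [-139, -420, 0], 0],
    [10, [-150, -455, 0], 0],
    [10, [-157, -475, 0], 0],
    [10, [-157, -475, 0], 0]
  ]
}}

```text
t: 9.93
tool_pos: [0.5726, -0.2535, 0.4021]
tool_rot: [-0.494, -3.101, -0.001]
contact_force: [-0.6, 1.5, -0.8]
opening: 0.0189
grip_force: 29.5
```

```bash
python3 c.py w2.png
```

```text
9.925 [ 0.57259604 -0.2535267   0.40213438] 0.018908668225897853 [-0.60050056  1.48654483 -0.82287567] [-5.35617603e-01  5.75817441e-02  1.61212453e+00  1.50922952e-04
  1.47385695e+00 -1.79053357e+00]
Y [([136, 190, 81, 77, 2598], [175.5, 228.2])]
B [([282, 166, 67, 61, 2443], [314.5, 195.1]), ([372, 276, 35, 16, 233], [386.8, 281.6]), ([577, 307, 53, 30, 373], [599.6, 322.2]), ([600, 336, 40, 48, 288], [614.0, 359.7])]
O [([271, 206, 5, 13, 57], [272.9, 212.5]), ([294, 258, 46, 40, 795], [316.5, 274.7])]
```

View pics/w2.png

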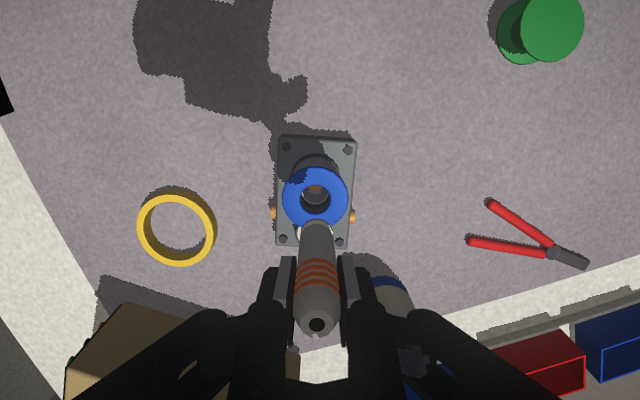

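Wrist view: the blue collar spans u 282–348 from v 166, so its centre is about (315.5,198). The held nozzle is upright between the fingers, with its top at (317,325).

```bash
python3 d.py 315.5 198.3 .090 315.5 198.3 .098 315.5 198.3 .106 317 325 .265
python3 - <<'E'
from h import *
im=cv2.imread('pics/w1.png')
for f,lo,hi in [('w1.png',(20,110,80),(34,255,255)),('w2.png',(100,120,60),(125,255,255))]:
    h=cv2.cvtColor(cv2.imread('pics/'+f)[:,:,::-1].copy(),cv2.COLOR_RGB2HSV);m=cv2.inRange(h,lo,hi);m[:,:270]=0;m[:,360:]=0
    m[235:]=0
    c=max(cv2.findContours(m,cv2.RETR_EXTERNAL,cv2.CHAIN_APPROX_NONE)[0],key=cv2.contourArea)
    p=c[:,0].astype(float); 
    if f=='w2.png': p=p[(p[:,1]<215)]
    print(f,cv2.fitEllipse(p.astype(np.float32)))
o=monitor.get_obs();M=R.from_rotvec(o['tool_rot']).as_matrix()
ci=eyes.camera_info('wrist')
for z in (.137,.231): print('axis pt x=0',z,proj(ci,o['tool_pos']+M@np.array([0,0,z])))
E
```

```text
0.09 [ 0.5786 -0.2555  0.09  ] tool shift mm [ -7.   -1.4 312.4]
0.098 [ 0.5762 -0.2547  0.098 ] tool shift mm [ -4.4  -1.4 304.4]
0.106 [ 0.5738 -0.2539  0.106 ] tool shift mm [ -1.9  -1.3 296.4]
0.265 [ 0.574  -0.2531  0.265 ] tool shift mm [ -1.5  -0.4 137.4]
w1.png ((316.4204406738281, 188.07766723632812), (62.73482131958008, 64.90630340576172), 90.96887969970703)
w2.png ((314.64508056640625, 198.02000427246094), (63.517391204833984, 65.42225646972656), 91.55703735351562)
axis pt x=0 0.137 (np.float64(318.0334572955439), np.float64(322.4373208490442))
axis pt x=0 0.231 (np.float64(317.3560222547903), np.float64(226.8854668001362))
```

{"op": "step_arm", "data": {
  "commands": [
    [10, [-1, 0, 15], 0],
    [10, [-2, -1, 35], 0],
    [10, [-3, -1, 50], 0],
    [10, [-3, -1, 56], 0],
    [10, [-3, -1, 56], 0]
  ]
}}

```text
t: 10.6
tool_pos: [0.5756, -0.2539, 0.3463]
tool_rot: [-0.49, -3.102, -0.001]
contact_force: [0.5, 0.3, -0.8]
opening: 0.0192
grip_force: 29.5
```

```bash
python3 c.py w3.png
python3 - <<'E'
from h import *
a=cv2.imread('pics/w3.png')[140:290,240:390]
L=[cv2.resize(a,(400,400),interpolation=cv2.INTER_CUBIC)]
for n,(u,v) in zip(['scene','side'],[(263,255),(330,135)]):
    im,ci=snap(n); L.append(cv2.resize(im[v-25:v+25,u-25:u+25,::-1],(400,400),interpolation=cv2.INTER_CUBIC))
cv2.imwrite('pics/m3.png',cv2.resize(np.hstack(L),(798,266)))
E
```

```text
10.6 [ 0.57559886 -0.25392928  0.34634274] 0.01916194491424245 [ 0.48804718  0.33670112 -0.78858494] [-5.33688939e-01  1.03844422e-01  1.65780853e+00 -2.37083163e-05
  1.38125822e+00 -1.79086846e+00]
Y [([107, 202, 95, 88, 3657], [153.3, 246.0])]
B [([273, 179, 82, 75, 3253], [312.7, 211.5]), ([380, 300, 33, 13, 288], [395.8, 306.0]), ([634, 381, 6, 19, 60], [636.0, 389.6]), ([405, 384, 17, 16, 133], [410.9, 393.8])]
O [([262, 222, 6, 15, 75], [264.8, 229.2]), ([355, 228, 5, 8, 32], [357.2, 231.3]), ([294, 258, 46, 40, 784], [316.4, 274.8])]
```

View pics/m3.png

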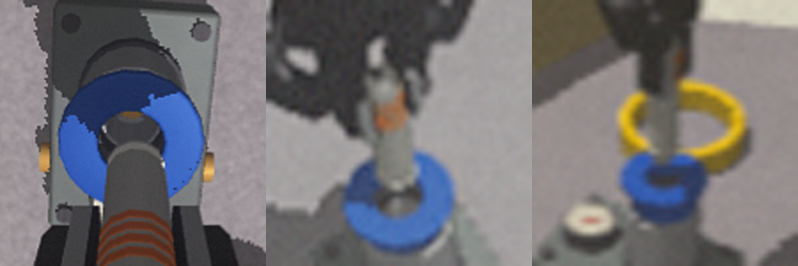

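The nose sits just above the collar. In the left crop its axis is 1–2 px right of the hole centre. I'll fit both to get numbers.

Run:
```python
from h import *
h=cv2.cvtColor(cv2.imread('pics/w3.png')[:,:,::-1].copy(),cv2.COLOR_RGB2HSV);m=cv2.inRange(h,(100,100,30),(125,255,255));m[:,:260]=0;m[:,362:]=0;m[262:]=0
c=max(cv2.findContours(m,cv2.RETR_EXTERNAL,cv2.CHAIN_APPROX_NONE)[0],key=cv2.contourArea)
p=c[:,0].astype(np.float32);p=p[p[:,1]<236];e=cv2.fitEllipse(p);print(e)
o=monitor.get_obs();M=R.from_rotvec(o['tool_rot']).as_matrix();ci=eyes.camera_info('wrist')
for z in (.09,.094,.098,.102,.106):
    q=onplane(ci,*e[0],z);r=M.T@(q-o['tool_pos'])*1e3
    l=proj(ci,q+M@[0,-.028,0]);rr=proj(ci,q+M@[0,.028,0]);print(z,q.round(4),r.round(1),'width',round(rr[0]-l[0],1))
n=cv2.imread('pics/w3.png');T=M@[-.0015,0,.231]+o['tool_pos'];print('nose',T.round(4),proj(ci,T))
```

```text
((313.3710021972656, 209.13084411621094), (57.700408935546875, 81.80565643310547), 90.24319458007812)
0.09 [ 0.5732 -0.2564  0.09  ] [  2.3  -2.7 258.2] width 79.1
0.094 [ 0.5719 -0.2559  0.094 ] [  3.7  -2.7 254.1] width 80.5
0.098 [ 0.5706 -0.2554  0.098 ] [  5.1  -2.7 250.1] width 82.0
0.102 [ 0.5692 -0.2549  0.102 ] [  6.5  -2.6 246.1] width 83.5
0.106 [ 0.5679 -0.2545  0.106 ] [  7.9  -2.6 242.1] width 85.0
nose [ 0.5776 -0.2549  0.1172] (np.float64(317.3373166716704), np.float64(228.97848774617586))
```

{"op": "step_arm", "data": {
  "commands": [
    [10, [0, -2, 5], 0],
    [10, [0, -2, 12], 0],
    [10, [0, -2, 18], 0],
    [10, [0, -2, 22], 0],
    [10, [0, -2, 22], 0]
  ]
}}

```text
t: 11.38
tool_pos: [0.5749, -0.2559, 0.3245]
tool_rot: [-0.491, -3.102, -0.001]
contact_force: [-0.4, -0.1, -0.8]
opening: 0.0187
grip_force: 29.5
```

{"op": "step_arm", "data": {
  "commands": [
    [10, [0, 0, 4], 0],
    [10, [0, 0, 8], 0],
    [10, [0, 0, 12], 0],
    [10, [0, 0, 12], 0]
  ]
}}

```text
t: 11.88
tool_pos: [0.5749, -0.2559, 0.3125]
tool_rot: [-0.491, -3.102, -0.001]
contact_force: [0.5, 0.8, -0.6]
opening: 0.019
grip_force: 29.5
```

{"op": "step_arm", "data": {
  "commands": [
    [10, [0, 0, 4], 0],
    [10, [0, 0, 8], 0],
    [10, [0, 0, 12], 0],
    [10, [0, 0, 12], 0]
  ]
}}

```text
t: 12.38
tool_pos: [0.5749, -0.2559, 0.3005]
tool_rot: [-0.491, -3.102, -0.001]
contact_force: [-0.6, 0.2, -1.3]
opening: 0.0191
grip_force: 29.5
```

{"op": "step_arm", "data": {
  "commands": [
    [10, [0, 0, 4], 0],
    [10, [0, 0, 8], 0],
    [10, [0, 0, 11], 0],
    [10, [0, 0, 11], 0]
  ]
}}

```text
t: 12.88
tool_pos: [0.5749, -0.256, 0.2897]
tool_rot: [-0.491, -3.102, -0.0]
contact_force: [-0.5, -0.5, -0.7]
opening: 0.0189
grip_force: 29.5
```

{"op": "step_arm", "data": {
  "commands": [
    [10, [0, 0, 3], 0],
    [10, [0, 0, 6], 0],
    [10, [0, 0, 7], 0],
    [10, [0, 0, 7], 0]
  ]
}}

```text
t: 13.38
tool_pos: [0.575, -0.256, 0.283]
tool_rot: [-0.491, -3.103, -0.0]
contact_force: [-0.2, -0.5, -0.5]
opening: 0.0194
grip_force: 29.5
```

{"op": "step_arm", "data": {
  "commands": [
    [20, [0, 0, 0], 0],
    [35, [0, 0, 0], 0],
    [40, [0, 0, 0], 0],
    [40, [0, 0, -10], 0],
    [40, [0, 0, -30], 0],
    [40, [0, 0, -50], 0],
    [20, [0, 0, -60], 0],
    [0, [0, 0, -60], 0],
    [0, [0, 0, -60], 0],
    [0, [0, 0, -60], 0]
  ]
}}

```text
t: 14.62
tool_pos: [0.5748, -0.2559, 0.342]
tool_rot: [-0.491, -3.101, -0.001]
contact_force: [-0.3, 0.3, -0.2]
opening: 0.0001
grip_force: 0.0
```

```bash
python3 c.py w4.png
```

```text
14.625 [ 0.57478835 -0.25587637  0.34201898] 8.692831563309208e-05 [-0.27691608  0.34803172 -0.21161685] [-5.37027669e-01  1.07694185e-01  1.66111596e+00 -4.54203687e-05
  1.37474615e+00 -1.79401843e+00]
Y [([107, 204, 96, 89, 3734], [153.5, 248.2])]
B [([275, 182, 84, 76, 3392], [316.9, 214.6]), ([371, 303, 51, 17, 275], [394.8, 308.5])]
O [([299, 214, 34, 26, 315], [315.6, 223.8]), ([264, 224, 6, 15, 81], [266.4, 231.3]), ([358, 229, 5, 9, 35], [360.1, 233.8])]
```

View pics/w4.png

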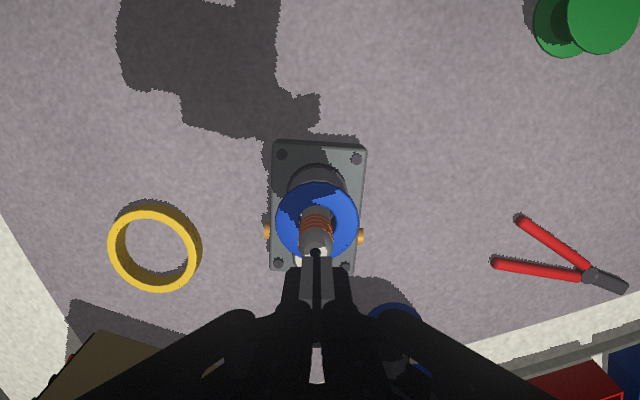

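The nozzle stands upright in the blue coupling with its top at about (316,250), directly under the shut fingertips. Next I'll push it down, watching the force.

{"op": "step_arm", "data": {
  "commands": [
    [0, [-1, 0, 6], 0],
    [0, [-1, 0, 12], 0],
    [0, [-1, 0, 18], 0],
    [0, [-1, 0, 21], 0],
    [0, [-1, 0, 21], 0]
  ]
}}

```text
t: 15.3
tool_pos: [0.5759, -0.2562, 0.3217]
tool_rot: [-0.491, -3.102, -0.001]
contact_force: [-0.2, 0.1, 0.7]
opening: -0.0
grip_force: 0.0
```

{"op": "step_arm", "data": {
  "commands": [
    [0, [0, 0, 2], 0],
    [0, [0, 0, 4], 0],
    [0, [0, 0, 6], 0],
    [0, [0, 0, 6], 0]
  ]
}}

```text
t: 15.8
tool_pos: [0.5761, -0.2564, 0.3165]
tool_rot: [0.491, 3.103, -0.0]
contact_force: [0.1, 0.6, 1.5]
opening: -0.0001
grip_force: 0.9
```

{"op": "step_arm", "data": {
  "commands": [
    [0, [0, 0, 2], 0],
    [0, [0, 0, 4], 0],
    [0, [0, 0, 5], 0],
    [0, [0, 0, 5], 0]
  ]
}}

```text
t: 16.3
tool_pos: [0.5763, -0.2565, 0.3123]
tool_rot: [0.491, 3.101, -0.001]
contact_force: [-1.2, 0.3, 5.4]
opening: -0.0
grip_force: 2.8
```

{"op": "step_arm", "data": {
  "commands": [
    [0, [0, 0, 2], 0],
    [0, [0, 0, 4], 0],
    [0, [0, 0, 5], 0],
    [0, [0, 0, 5], 0]
  ]
}}

```text
t: 16.8
tool_pos: [0.5767, -0.2567, 0.3088]
tool_rot: [0.49, 3.099, -0.002]
contact_force: [-1.5, 1.1, 9.0]
opening: 0.0002
grip_force: 4.7
```

{"op": "step_arm", "data": {
  "commands": [
    [0, [0, 0, 1], 0],
    [0, [0, 0, 2], 0],
    [0, [0, 0, 3], 0],
    [0, [0, 0, 3], 0]
  ]
}}

```text
t: 17.3
tool_pos: [0.5763, -0.2565, 0.3045]
tool_rot: [0.491, 3.101, -0.001]
contact_force: [-0.0, 0.0, 5.9]
opening: -0.0001
grip_force: 3.0
```

{"op": "step_arm", "data": {
  "commands": [
    [0, [0, 0, 1], 0],
    [0, [0, 0, 2], 0],
    [0, [0, 0, 2], 0]
  ]
}}

```text
t: 17.68
tool_pos: [0.5764, -0.2565, 0.3024]
tool_rot: [0.491, 3.101, -0.001]
contact_force: [-0.6, 0.1, 5.7]
opening: -0.0001
grip_force: 2.8
```

{"op": "step_arm", "data": {
  "commands": [
    [0, [0, 0, 1], 0],
    [0, [0, 0, 2], 0],
    [0, [0, 0, 2], 0]
  ]
}}

```text
t: 18.05
tool_pos: [0.5761, -0.2564, 0.2995]
tool_rot: [0.491, 3.102, -0.001]
contact_force: [0.1, -0.7, 5.5]
opening: -0.0002
grip_force: 2.4
```

{"op": "step_arm", "data": {
  "commands": [
    [0, [0, 0, 1], 0],
    [0, [0, 0, 2], 0],
    [0, [0, 0, 2], 0]
  ]
}}

```text
t: 18.42
tool_pos: [0.5765, -0.2566, 0.2993]
tool_rot: [0.491, 3.101, -0.001]
contact_force: [-1.3, 0.8, 11.6]
opening: -0.0002
grip_force: 5.4
```

{"op": "step_arm", "data": {
  "commands": [
    [0, [0, 0, 1], 0],
    [0, [0, 0, 1], 0],
    [0, [0, 0, 1], 0]
  ]
}}

```text
t: 18.8
tool_pos: [0.5767, -0.2566, 0.2993]
tool_rot: [0.49, 3.1, -0.002]
contact_force: [-2.9, 2.6, 13.6]
opening: 0.0001
grip_force: 6.9
```

The tool stopped moving at 0.2993, about 2 mm past the seat, so that is the hard stop. I'll press slightly more, then lift and check that the nozzle stays down.

{"op": "step_arm", "data": {
  "commands": [
    [0, [0, 0, 1], 0],
    [0, [0, 0, 2], 0],
    [0, [0, 0, 2], 0]
  ]
}}

```text
t: 19.18
tool_pos: [0.5771, -0.2567, 0.2992]
tool_rot: [0.49, 3.099, -0.002]
contact_force: [-4.7, 3.0, 20.2]
opening: 0.0001
grip_force: 9.9
```

{"op": "step_arm", "data": {
  "commands": [
    [0, [0, 0, -5], 0],
    [0, [0, 0, -15], 0],
    [0, [0, 0, -40], 0],
    [0, [0, 0, -60], 0],
    [0, [40, 0, -80], 0],
    [0, [80, 0, -100], 0],
    [0, [120, 0, -100], 0],
    [0, [150, 0, -100], 0],
    [0, [150, 0, -100], 0]
  ]
}}

```text
t: 20.3
tool_pos: [0.4321, -0.2095, 0.3941]
tool_rot: [0.492, 3.103, -0.0]
contact_force: [0.5, -0.3, -0.3]
opening: 0.0002
grip_force: 0.0
```

```bash
python3 e.py e5.png b; python3 -c "
from h import *
im,ci=snap('wrist','w5.png');p=[proj(ci,(.5765,-.256,z)) for z in (.128,.144)];print(p)
u,v=map(int,p[0]);print(u,v)
if 60<u<580 and 45<v<355: cv2.imwrite('pics/w5c.png',np.vstack([cv2.resize(im[v-45:v+45,u-60:u+60,::-1],(400,300),interpolation=2),cv2.resize(cv2.imread('pics/e5.png'),(400,150))]))
print(monitor.get_obs()['contact_force'])"
```

```text
scene [(0.128, [191, 159]), (0.144, [188, 143])]
side [(0.128, [199, 145]), (0.144, [199, 125])]
[(np.float64(317.8053275882756), np.float64(367.47213860953224)), (np.float64(317.8758926318929), np.float64(381.7070543930207))]
317 367
[ 0.2103263  -0.90840404  0.15234946]
```

View pics/e5.png

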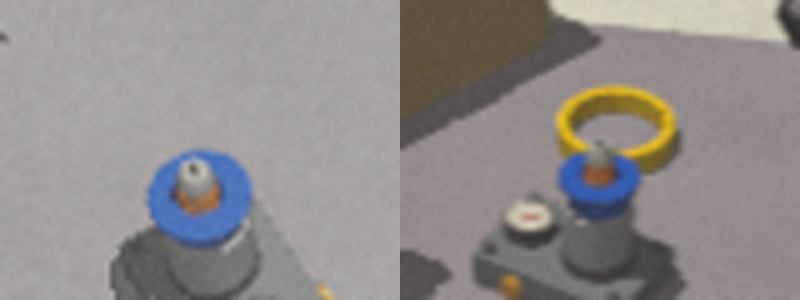

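With nothing touching it, the nozzle's top is at (192,165) and (199,145) in the two crops. That matches z = 128 mm, not 144 mm, so it is latched. I'm handing the job in.

```bash
python3 -c "
from station import finish_job
print(finish_job())"
```

```text
the job is handed in; nothing more can be done
None
```

The nozzle was released from the yellow coupling and is now latched fully home in the blue one, confirmed down by itself in two camera views; the job was handed in after about 20 s of robot time, with a highest push of about 20 N.

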